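# Set the petal embosser to the third click and start it

## Task

On the craft table, push the red pressure lever of the embossing machine with your fingertips away from its red OFF mark, feeling the clicks, and stop at the third click without ever going past it. Then press the green button fully down to start the machine, and let go. Push only: do not pinch the lever, and leave the cups, the glue bottle and the tissue box standing where they are.

Things in the scene. Friction and masses are not known exactly. Their poses are not given: they have to be found in the camera images.
- embosser: tabletop paper embosser fixed on the table, cream housing 190 x 280 x 75 mm (x, y, z), place and yaw vary. Green hood over x -5 to +95 mm, top at z 105 mm; feed tray at the +x back is for show. The rest of the top, x -95 to -5 mm, is a flat control panel at z 75 mm. Origin: centre of the underside; x points away from the robot (at yaw 0) to the hood, y left, z up.
- pressure_lever (a joint): the red lever, sliding along the embosser's +y in a straight black slot in the control panel; m. 0 is the OFF end, 0.092 the far end; starts at rest between 0 and 0.006. Five clicks (spring detents) at 0.024, 0.040, 0.056, 0.072, 0.088; the third is 0.056. The humps between lie at 0.016, 0.032, 0.048, 0.064, 0.080.
- off_mark (a point): the red OFF mark on the panel, 25 mm beside the slot, level with the lever at 0; five white dots in line with it mark the clicks. How the lever feels: it first slides freely (about 1 N); pushing up a hump takes up to about 8 N; past the top of the hump the lever jumps ahead up to 8 mm by itself into the next notch and stays there, so the force on the fingertip drops to nothing.
- lever_top (a point): centre of the top face of the red lever's grip, a block 24 x 12 x 26 mm (x across the slot, y along its travel, z). Its top lies 107 mm above the table (32 mm above the panel), its underside 6 mm above the panel. Axes parallel to the embosser's; in the embosser's frame it runs along x = -45 mm, with y = -100 mm + joint value.
- run_button (a joint): the green spring push button; value in m, 0 released, 0.006 fully down (takes about 5 N); it springs back when let go.
- run_button_top (a point): centre of the top of the green button's cap (28 mm across), which stands in a black housing on the control panel at the embosser's x = -48 mm, y = +85 mm; the cap top stands 97 mm above the table when released; it is pressed straight down.
- blue_cup: white plastic cup wrapped in blue paper, 69 mm across, 79 mm tall, loose; origin at the centre of its underside. Bystander.
- pink_cup: white plastic cup wrapped in pink paper, 69 mm across, 79 mm tall, loose; origin at the centre of its underside. Bystander.
- glue_bottle: yellow glue bottle, 48 mm across, 120 mm tall, loose; origin at the centre of its underside. Bystander.
- tissue_box: purple tissue box with an orange band, 115 x 100 x 55 mm with a tissue sticking out to about 81 mm, loose; origin at the centre of its underside. Bystander.

How it is judged:
By the outcome, as a careful person would: the job done as asked, in the order asked, and still so for the second after the job is handed in, with the robot touching nothing.
It also fails if it takes over 58 s, if anything falls off the work surface, if the arm or the gripper's body presses on something with over 40 N, if the wrist force passes 120 N, or if a joint passes its speed limit or range.

## Robot

A 6-joint arm with a two-finger parallel gripper is mounted at the origin on the work surface. World frame = base frame: x ahead of the robot, y to its left, z up, the work surface at z = 0. Lengths are in m, angles in rad, forces in N, time in s.
With the tool pointing down it reaches from about 0.35 to 0.85 m from the base axis. Payload 8.1 kg.
Tool frame: the origin (TCP) lies between the finger pads, 19 mm behind the fingertips; this is the grasp point; z points along the fingers, y is the line along which they close (so a half turn about z gives the same grasp; the last joint's range is limited). The gripper opens to 93 mm and grips with 3 to 60 N. Pads are 15 mm wide; open, the fingers measure 128 mm over their backs; the gripper's body (75 mm by 188 mm) begins 65 mm behind the grasp point.
Start: joints at [-1.239, 0.13, 1.488, -0, 1.523, -0.085], TCP at [0.243, -0.549, 0.237] pointing down, gripper open.
Joint ranges: [-2.96, 2.96], [-0.89, 2.26], [0.02, 2.5], [-1.34, 4.48], [0, 2.73], [-2.66, 2.66]. Speed limits (rad/s): [2.39, 2.39, 2.79, 3.14, 3.14, 3.14].

## Interface

Orientations are given as a rotation vector (axis times angle).
In Python, from plant import sensors, read_camera, robot gives the robot as it stands.
- The arm moves only by the shell command python3 -m inch FILE [FORCE], which reads ROWS from the file FILE. ROWS is a JSON list of rows, 1 to 20 of them, each of 5 numbers: the finger opening in m, then dx, dy, dz in m, then a turn about the tool's z in rad; each row shifts and turns the commanded pose from where the row before left it, along the tool's axes as they then stand; what a row does not reach is not made up. A row lasts 1/10 s, in which the tool goes at most 0.05 m and 0.15 rad, less where a joint would pass 70% of its speed; a pose out of reach is approached as far as the arm can. The fingers move at their own pace and stop on an object; FORCE is the grip in N (left out, the last holds). Time passes only in rows, so rows that do not move let the fingers close. It prints the time, the measured TCP pose, the force, the opening and the grip force at its end. Input that does not fit is refused with a message, and nothing moves.
- sensors.read_state(): the state, without advancing time (a new reading comes with each control period).
- read_camera(name): name is "scene" or "top" or "wrist"; returns a dict with "image" (480x640x3 uint8, red, green, blue), "depth" (480x640 float32, m along the optical axis (not along the pixel's ray), 0 where there is no reading), "fx", "fy", "cx", "cy" (pixels), "R" (3x3) and "t" (3): a world point X has camera coordinates R X + t. Camera axes: x right, y down, z forward; pixel columns grow to the right and rows downward; lengths in m; the calibration is good to about 2 mm. The wrist camera is an equidistant fisheye: a pixel r from the principal point sees the ray r / f radians off the axis. A picture is of the moment at which its call begins.
- robot.close_job(): hands the job in; it is judged then, once.
The state is a dict: "t": time; "q": joint angles; "dq": joint speeds; "joint_torque": joint torques, N m; "tool_pos": TCP position; "orientation": TCP orientation; "force": force on the tool from outside, world axes, zero at the start; "wrist_torque": the same for the moment, N m; "opening": finger opening in m; "gripper_force": force on a finger pad.
Only numpy, scipy, OpenCV 4.12 (cv2) and the standard library are available. Lean on these libraries where they do the work, as an engineer would, in place of code of your own. Each camera call takes 0.05 s, during which the arm holds its last target. There are 200 camera calls.

## Working session

There is one attempt and no reset: what is moved stays moved. The work goes in short steps, Python scripts to look and compute and a shell command to move; the robot and the scene stay as the last step left them, time stands still between calls to the robot, and variables do not carry over. Pictures are saved under pics/ and viewed, at most 10 in all, crops included, and the job is handed in when it is done.

```bash
ls; mkdir -p pics
python3 - <<'E'
from plant import sensors, read_camera
import cv2,numpy as np
s=sensors.read_state(); print(s)
for n in("top","scene"):
    c=read_camera(n); cv2.imwrite(f"pics/{n}0.png",c["image"][:,:,::-1]); np.savez(f"{n}0.npz",**c)
    print(n,c["fx"],c["R"],c["t"])
E
```

```text
pics
{'t': 0.0, 'q': array([-1.23940918e+00,  1.31129999e-01,  1.48925137e+00,  7.51491954e-06,
        1.52302830e+00, -8.53811228e-02]), 'dq': array([ 1.89084594e-05, -5.90519576e-04, -8.25842669e-04,  9.27753659e-04,
       -1.26930509e-04, -2.01322486e-03]), 'joint_torque': array([-2.97615668e-03, -5.59841430e+01, -4.91767788e+01,  7.65668065e-02,
        3.58009490e-02, -1.59300648e-04]), 'tool_pos': array([ 0.24274374, -0.54812074,  0.23642138]), 'orientation': array([-3.07186387e+00, -6.49556554e-01,  3.38290610e-04]), 'force': array([-0.43575396,  0.07523625,  1.33054069]), 'wrist_torque': array([0.00951411, 0.05168622, 0.03004002]), 'gripper_force': 0.0, 'opening': 0.0930143242417373}
top 546.0984510318921 [[ 2.38721534e-02 -9.99714947e-01  3.80262165e-04]
 [-9.95442412e-01 -2.38052553e-02 -9.23456231e-02]
 [ 9.23283520e-02  1.82595979e-03 -9.95726941e-01]] [0.03300549 0.51724714 1.10709985]
scene 581.4400251670936 [[-0.50574988  0.86262871  0.00942173]
 [ 0.70844738  0.42153746 -0.56604635]
 [-0.49225945 -0.27960307 -0.82431957]] [ 0.2277443  -0.33551183  1.30005754]
```

View pics/top0.png

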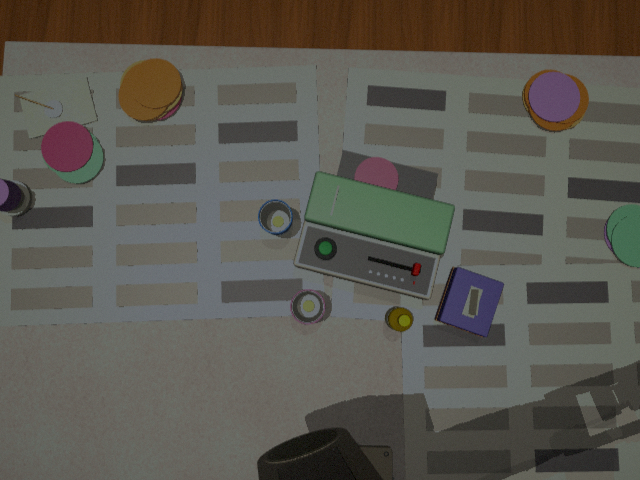

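View pics/scene0.png

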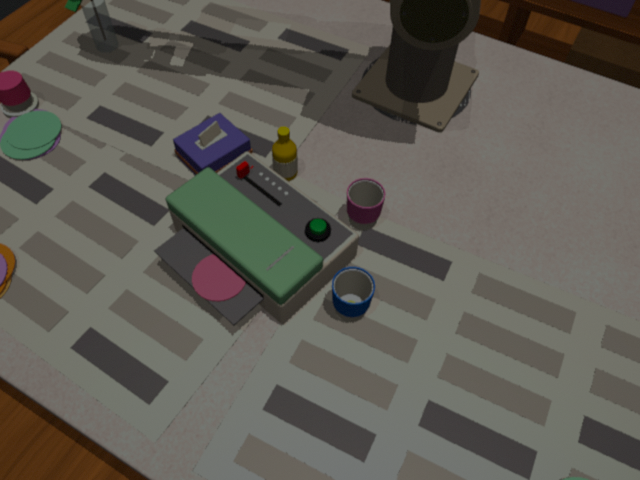

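Top view: red lever at about (416,268), OFF mark at (414,282), green button at (325,248), glue bottle at (400,319), tissue box at (470,300). In the scene view the lever is at (243,170) and the button at (318,230).

```bash
cat > h.py <<'E'
import cv2,numpy as np
def ray(c,u,v):
    R,t=c["R"],c["t"]; d=R.T@np.array([(u-c["cx"])/c["fx"],(v-c["cy"])/c["fy"],1]); return -R.T@t,d
def plane(c,u,v,z):
    o,d=ray(c,u,v); return o+d*(z-o[2])/d[2]
def proj(c,X):
    p=c["R"]@np.asarray(X,float)+c["t"]; return np.array([c["cx"]+c["fx"]*p[0]/p[2],c["cy"]+c["fy"]*p[1]/p[2]])
def two(c1,p1,c2,p2):
    (o1,d1),(o2,d2)=ray(c1,*p1),ray(c2,*p2)
    a=np.linalg.lstsq(np.c_[d1,-d2],o2-o1,rcond=None)[0]
    A,B=o1+a[0]*d1,o2+a[1]*d2; return (A+B)/2,np.linalg.norm(A-B)
def blobs(c,lo,hi,box,amin=3):
    h=cv2.cvtColor(c["image"],cv2.COLOR_RGB2HSV); m=cv2.inRange(h,np.array(lo),np.array(hi))
    k=np.zeros_like(m); x0,y0,x1,y1=box; k[y0:y1,x0:x1]=m[y0:y1,x0:x1]
    n,L,S,C=cv2.connectedComponentsWithStats(k); return [(S[i],C[i]) for i in range(1,n) if S[i][4]>=amin]
E
python3 - <<'E'
from h import *
T=dict(np.load("top0.npz"));S=dict(np.load("scene0.npz"))
for n,c,bx in(("top",T,(300,220,450,300)),("scene",S,(220,150,350,250))):
    for nm,lo,hi in(("red",(0,150,60),(8,255,255)),("green",(50,150,40),(80,255,255)),("white",(0,0,130),(180,40,255))):
        for s,ce in blobs(c,lo,hi,bx): print(n,nm,s,ce.round(1), [plane(c,*ce,z).round(4).tolist() for z in (.075,.097,.107)])
for n,c,b in(("top",T,(290,160,510,340)),("scene",S,(150,100,390,320))):
    x0,y0,x1,y1=b; im=c["image"][y0:y1,x0:x1,::-1]; k=3.3 if n=="top" else 2.6
    b=cv2.convertScaleAbs(cv2.resize(im,None,fx=k,fy=k,interpolation=cv2.INTER_CUBIC),alpha=1.5); cv2.imwrite(f"pics/{n}crop.png",b); print(b.shape)
E
```

```text
top red [413 263   8  13  64] [416.4 268.8] [[0.4686, -0.1429, 0.075], [0.4675, -0.139, 0.097], [0.4669, -0.1373, 0.107]]
top red [413 281   2   3   5] [413.6 282.2] [[0.4421, -0.1376, 0.075], [0.4415, -0.1339, 0.097], [0.4412, -0.1322, 0.107]]
top green [319 241  13  14  93] [325.9 246.9] [[0.5076, 0.0363, 0.075], [0.5057, 0.0364, 0.097], [0.5048, 0.0365, 0.107]]
top green [320 250   2   3   4] [320.5 251. ] [[0.4992, 0.0468, 0.075], [0.4974, 0.0467, 0.097], [0.4966, 0.0467, 0.107]]
scene red [236 161  13  10  72] [241.8 165.8] [[0.4457, -0.1554, 0.075], [0.4606, -0.1427, 0.097], [0.4674, -0.137, 0.107]]
scene red [251 166   2   3   4] [251.5 167. ] [[0.439, -0.1385, 0.075], [0.4542, -0.1263, 0.097], [0.4611, -0.1207, 0.107]]
scene green [310 219  16  14 185] [317.6 225.1] [[0.49, 0.0306, 0.075], [0.5037, 0.0382, 0.097], [0.51, 0.0416, 0.107]]
(594, 726, 3)
(572, 624, 3)
```

View pics/topcrop.png

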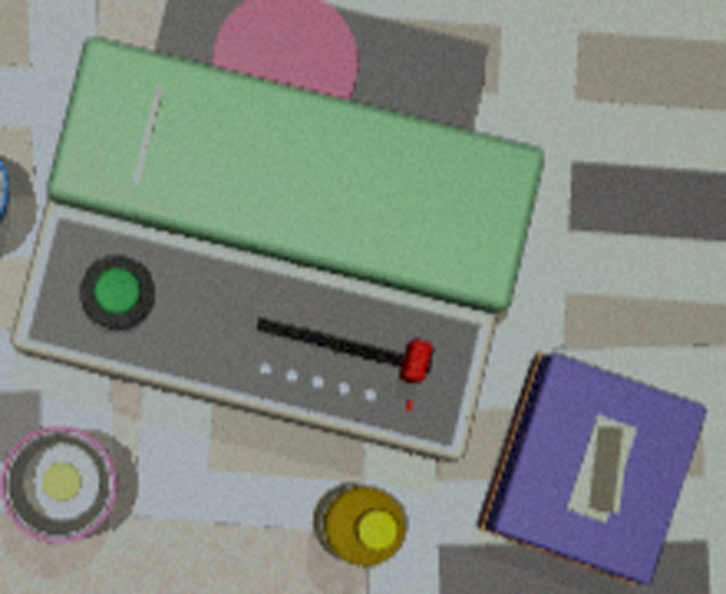

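The crop shows the whole panel unobstructed. The dots run from (266,369) to (371,395), the OFF mark is at (409,405), the button at (117,291) and the lever at (417,360).

```bash
cat >> h.py <<'E'
def fit(L,W):
    L,W=np.array(L),np.array(W)[:,:2]; a,b=L-L.mean(0),W-W.mean(0)
    yaw=np.arctan2((a[:,0]*b[:,1]-a[:,1]*b[:,0]).sum(),(a*b).sum())
    R=np.array([[np.cos(yaw),-np.sin(yaw)],[np.sin(yaw),np.cos(yaw)]]); t=W.mean(0)-R@L.mean(0)
    return yaw,R,t,(L@R.T+t-W)
E
python3 - <<'E'
from h import *
T=dict(np.load("top0.npz"));S=dict(np.load("scene0.npz"))
px=[(266,369),(292,375),(318,382),(344,388),(371,395),(409,405),(117,291)]
W=[plane(T,(u+.5)/3.3+289.5,(v+.5)/3.3+159.5,.075 if i<6 else .097) for i,(u,v) in enumerate(px)]
L=[(-.07,-.1+k) for k in(.088,.072,.056,.04,.024,0)]+[(-.048,.085)]
yaw,R,t,r=fit(L,W); print("top",yaw,t,(r*1000).round(1).tolist())
g=cv2.cvtColor(S["image"],cv2.COLOR_RGB2GRAY)
for s,c in blobs(S,(0,0,90),(180,60,255),(250,165,300,215),2): print(s,c.round(1),plane(S,*c,.075).round(4))
X,e=two(T,(325.9-.3,247.6),S,(317.6,225.3)); print("button two",X,e)
print("pred dots in scene",[proj(S,[*(R@np.array(l)+t),.075]).round(1).tolist() for l in L[:6]])
lev=plane(T,416.4,268.8,.097)[:2]; print("lever local",R.T@(lev-t))
print("lever local sc",R.T@(plane(S,241.8,165.8,.107)[:2]-t))
# hood corners for check
for nm,l,z in(("hood c",(-.005,.14),.105),("hoodc2",(-.005,-.14),.105),("hc3",(.095,-.14),.105)):
    print(nm,(proj(T,[*(R@np.array(l)+t),z])-[289.5,159.5])*3.3)
E
```

```text
top -0.22030475931576968 [ 0.53211905 -0.05560435] [[0.1, 0.1], [-0.2, 0.0], [0.1, -0.0], [-0.2, -0.1], [0.1, 0.4], [0.2, -0.3], [0.1, -0.1]]
[263 165  37  28 224] [288.4 178.3] [ 0.4274 -0.0666  0.075 ]
[259 173   4   3   9] [260.6 173.7] [ 0.4439 -0.1156  0.075 ]
[265 177   4   4  10] [266.6 178.5] [ 0.4478 -0.1     0.075 ]
[272 182   3   3   8] [273.1 183.1] [ 0.4509 -0.0841  0.075 ]
[278 187   4   3  10] [279.2 188. ] [ 0.4548 -0.0688  0.075 ]
[285 192   3   3   9] [286. 193.] [ 0.4583 -0.0525  0.075 ]
button two [0.50401196 0.03757319 0.09654068] 0.001305294011087024
pred dots in scene [[285.3, 194.2], [278.9, 189.4], [272.6, 184.6], [266.3, 179.8], [260.1, 175.1], [250.9, 168.2]]
lever local [-0.04491401 -0.09558683]
lever local sc [-0.04532805 -0.09344868]
hood c [ 44.25518254 196.48248976]
hoodc2 [511.07391179 311.9006497 ]
hc3 [548.84845707 146.91740192]
```

View pics/scenecrop.png

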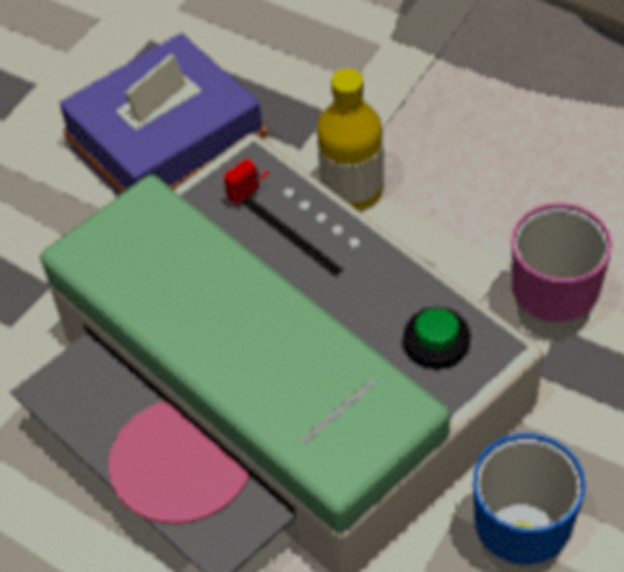

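```bash
cat >> h.py <<'E'
from scipy.spatial.transform import Rotation as Ro
YAW=-0.2203; C=np.array([0.5321,-0.0556])
try: C=np.load("C.npy")
except Exception: pass
RE=np.array([[np.cos(YAW),-np.sin(YAW)],[np.sin(YAW),np.cos(YAW)]])
def where(target=None,z=None):
    from plant import sensors
    s=sensors.read_state(); A=Ro.from_rotvec(s["orientation"]).as_matrix(); p=s["tool_pos"]
    print("local",(RE.T@(p[:2]-C)).round(4),"z",p[2].round(4),"down",A[:,2].round(4),"F local",(RE.T@s["force"][:2]).round(2),s["force"][2].round(2),"t",s["t"])
    a=RE@[0,1]; print("turn about tool z so x is along +y", np.arctan2(A[:2,1]@a,A[:2,0]@a).round(4))
    if target is not None: print("tool delta",(A.T@(np.r_[RE@target+C,z]-p)).round(4))
E
python3 - <<'E'
from h import *
S=dict(np.load("scene0.npz"))
W=[plane(S,*p,.075) for p in[(286,193),(279.2,188),(273.1,183.1),(266.6,178.5),(260.6,173.7)]]+[plane(S,317.6,225.3,.0965)]
L=[(-.07,-.1+k) for k in(.088,.072,.056,.04,.024)]+[(-.048,.085)]
y,R,t,r=fit(L,W);print(y,t,(r*1000).round(1).tolist())
np.save("C.npy",(np.array([0.5321,-0.0556])+ (np.mean(W,0)[:2]-RE@np.mean(L,0)))/2)
print(np.load("C.npy"))
E
python3 -c "
from h import *
where([-.045,-.127],.15)"
echo '[[0, 0, 0, 0, -0.134], [0, 0, 0, 0, -0.134], [0, 0, 0, 0, -0.134], [0, 0, 0, 0, -0.134], [0, 0, 0, 0, -0.134], [0, 0, 0, 0, -0.134], [0, 0, 0, 0, -0.134], [0, 0, 0, 0, 0], [0, 0, 0, 0, 0]]' > mv.in && python3 -m inch mv.in
python3 -c "
from h import *
where([-.045,-.127],.15)"
```

```text
-0.23488882219571747 [ 0.52964709 -0.05736443] [[0.5, -0.3], [0.2, 0.5], [0.5, 0.4], [-0.2, 0.6], [-0.0, 0.5], [-1.0, -1.7]]
[ 0.53082283 -0.0559738 ]
local [-0.1735 -0.5432] z 0.2365 down [-5.0e-04  1.5e-03 -1.0e+00] F local [-0.59  0.36] -0.28 t 0.1
turn about tool z so x is along +y -0.9337
tool delta [ 0.3509 -0.258   0.087 ]
t: 1.0
tool_pos: [0.2429, -0.5484, 0.237]
orientation: [-2.451, -1.964, -0.0]
force: [-0.4, -0.4, 1.1]
opening: 0.0257
gripper_force: 0.0
local [-0.1734 -0.5435] z 0.237 down [-2.e-04  7.e-04 -1.e+00] F local [-0.3  -0.49] 1.1 t 1.0
turn about tool z so x is along +y 0.0003
tool delta [0.4164 0.1285 0.0872]
```

```bash
echo '[[0, 0.04, 0.013, 0, 0], [0, 0.04, 0.013, 0, 0], [0, 0.04, 0.013, 0, 0], [0, 0.04, 0.013, 0, 0], [0, 0.04, 0.013, 0, 0], [0, 0.04, 0.013, 0, 0], [0, 0.04, 0.013, 0, 0], [0, 0.04, 0.013, 0, 0], [0, 0.04, 0.013, 0, 0], [0, 0.04, 0.012, 0, 0], [0, 0.01, 0, 0.02, 0], [0, 0, 0, 0.03, 0], [0, 0, 0, 0.03, 0], [0, 0, 0, 0, 0], [0, 0, 0, 0, 0]]' > mv.in && python3 -m inch mv.in
python3 - <<'E'
from h import *
where([-.045,-.127],.107)
from plant import read_camera
for n in("wrist","top"):
    c=read_camera(n); np.savez(f"{n}1.npz",**c)
    im=c["image"][:,:,::-1]
    if n=="top": im=cv2.resize(im[220:330,360:500],None,fx=5,fy=5,interpolation=cv2.INTER_CUBIC)
    cv2.imwrite(f"pics/{n}1.png",cv2.convertScaleAbs(im,alpha=1.5))
E
```

```text
t: 2.5
tool_pos: [0.4565, -0.1757, 0.1576]
orientation: [-2.449, -1.966, 0.001]
force: [-0.5, 0.7, 1.4]
opening: 0.0004
gripper_force: 0.0
local [-0.0464 -0.1331] z 0.1576 down [-1.1e-03  6.0e-04 -1.0e+00] F local [-0.62  0.53] 1.43 t 2.5
turn about tool z so x is along +y 0.0023
tool delta [0.006  0.0015 0.0506]
```

View pics/wrist1.png

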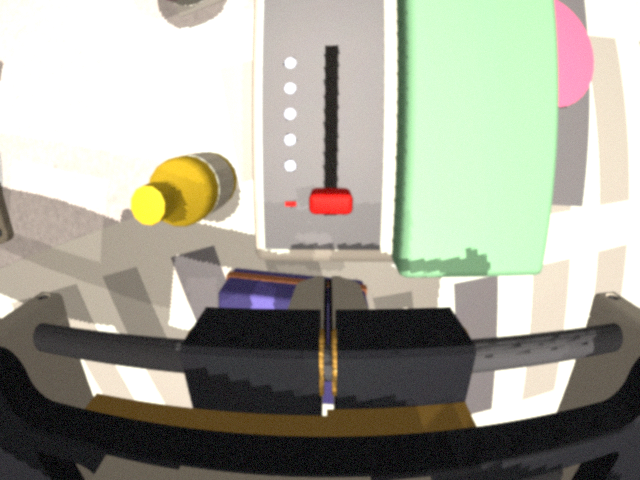

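The wrist view shows the lever at (331,201), straight ahead of the closed fingertips at (327,280). The OFF mark is at (291,203) and the dots are at rows 165 to 62. I'll go down behind the lever and push in small rows.

```bash
cat >> h.py <<'E'
def fish(c,u,v,z):
    a=np.array([u-c["cx"],v-c["cy"]]); r=np.hypot(*a); th=r/c["fx"]
    d=c["R"].T@np.r_[np.sin(th)*a/r,np.cos(th)]; o=-c["R"].T@c["t"]; return (o+d*(z-o[2])/d[2])
def lever(save=None):
    from plant import read_camera
    c=read_camera("wrist"); 
    if save: cv2.imwrite(save,c["image"][:,:,::-1])
    lo=np.array([(s[4],*s[:4],RE.T@(fish(c,*p,.1065)[:2]-C),RE.T@(fish(c,*p,.075)[:2]-C)) for s,p in blobs(c,(0,150,60),(8,255,255),(200,0,450,300),15)],dtype=object)
    for l in lo: print("red",l[:5],"at top z",np.round(l[5],4),"joint?",round(l[5][1]+.1,4),"| at panel z",np.round(l[6],4))
    for s,p in blobs(c,(0,0,215),(180,40,255),(270,0,312,230),30):
        if s[4]<300: print("dot",np.round(p,1),np.round(RE.T@(fish(c,*p,.075)[:2]-C),4))
E
python3 -c "
from h import *
lever()"
echo '[[0, 0, 0.0015, 0.025, 0], [0, 0, 0, 0.0255, 0], [0, 0, 0, 0, 0], [0, 0.005, 0, 0, 0], [0, 0.005, 0, 0, 0], [0, 0.003, 0, 0, 0], [0, 0.002, 0, 0, 0], [0, 0, 0, 0, 0], [0, 0, 0, 0, 0]]' > mv.in && python3 -m inch mv.in
python3 -c "
from h import *
where(); lever('pics/w2.png')"
```

```text
red [np.int32(980) np.int32(306) np.int32(186) np.int32(43) np.int32(27)] at top z [-0.0456 -0.0939] joint? 0.0061 | at panel z [-0.0455 -0.0992]
red [np.int32(46) np.int32(283) np.int32(200) np.int32(10) np.int32(5)] at top z [-0.0672 -0.0952] joint? 0.0048 | at panel z [-0.0705 -0.1007]
dot [286.9  87.2] [-0.0702 -0.0286]
dot [286.9 112.6] [-0.0702 -0.0446]
dot [287. 138.] [-0.0703 -0.0605]
dot [287.  163.8] [-0.0704 -0.0766]
t: 3.55
tool_pos: [0.4616, -0.1615, 0.1072]
orientation: [2.447, 1.969, 0.0]
force: [0.2, 0.2, -0.3]
opening: 0.0004
gripper_force: 0.0
local [-0.0445 -0.1181] z 0.1072 down [ 4.e-04 -2.e-04 -1.e+00] F local [0.15 0.26] -0.34 t 3.55
turn about tool z so x is along +y 0.0046
red [np.int32(1807) np.int32(299) np.int32(233) np.int32(55) np.int32(39)] at top z [-0.0457 -0.0922] joint? 0.0078 | at panel z [-0.0457 -0.1023]
red [np.int32(72) np.int32(271) np.int32(247) np.int32(13) np.int32(7)] at top z [-0.066  -0.0909] joint? 0.0091 | at panel z [-0.0705 -0.1008]
dot [275.1  72. ] [-0.0702 -0.0125]
dot [274.8 104.5] [-0.0702 -0.0285]
dot [274.9 137.6] [-0.0703 -0.0446]
dot [275.  170.7] [-0.0705 -0.0607]
dot [275.5 203. ] [-0.0706 -0.0766]
```

```bash
echo '[[0, 0.003, 0, 0, 0], [0, 0.003, 0, 0, 0], [0, 0.002, 0, 0, 0], [0, 0.002, 0, 0, 0], [0, 0.002, 0, 0, 0], [0, 0.002, 0, 0, 0], [0, 0.002, 0, 0, 0], [0, 0.002, 0, 0, 0], [0, 0, 0, 0, 0]]' > mv.in && python3 -m inch mv.in | egrep 't:|force'
python3 -c "
from h import *
where(); lever()"
```

```text
t: 4.5
force: [-0.1, -0.1, -0.6]
gripper_force: 0.0
local [-0.0447 -0.1   ] z 0.1069 down [ 0.e+00  1.e-04 -1.e+00] F local [-0.1  -0.12] -0.59 t 4.5
turn about tool z so x is along +y 0.0042
red [np.int32(1760) np.int32(300) np.int32(249) np.int32(54) np.int32(40)] at top z [-0.0456 -0.0812] joint? 0.0188 | at panel z [-0.0456 -0.0929]
red [np.int32(63) np.int32(272) np.int32(281) np.int32(14) np.int32(6)] at top z [-0.0662 -0.0876] joint? 0.0124 | at panel z [-0.0706 -0.1006]
dot [275.2 108.8] [-0.0703 -0.0126]
dot [275.3 141.9] [-0.0703 -0.0286]
dot [275.7 174.9] [-0.0704 -0.0446]
dot [276.2 207.3] [-0.0705 -0.0606]
```

```bash
for i in 1; do echo '[[0, 0.001, 0, 0, 0], [0, 0, 0, 0, 0]]' > mv.in && python3 -m inch mv.in | egrep '^force'; python3 -c "
from h import *
where(); lever()" | egrep 'local|joint'; echo '[[0, 0.001, 0, 0, 0], [0, 0, 0, 0, 0]]' > mv.in && python3 -m inch mv.in | egrep '^force';python3 -c "
from h import *
where(); lever()" | egrep 'local|joint'; echo '[[0, 0.001, 0, 0, 0], [0, 0, 0, 0, 0]]' > mv.in && python3 -m inch mv.in | egrep '^force';python3 -c "
from h import *
where(); lever()" | egrep 'local|joint';  done
```

```text
force: [-0.2, 0.5, 0.2]
local [-0.0447 -0.0988] z 0.1069 down [ 0.e+00  3.e-04 -1.e+00] F local [-0.29  0.43] 0.17 t 4.75
red [np.int32(1720) np.int32(300) np.int32(249) np.int32(54) np.int32(40)] at top z [-0.0456 -0.0801] joint? 0.0199 | at panel z [-0.0456 -0.0918]
red [np.int32(60) np.int32(272) np.int32(283) np.int32(14) np.int32(5)] at top z [-0.0661 -0.0874] joint? 0.0126 | at panel z [-0.0706 -0.1006]
force: [0.1, -0.1, 0.5]
local [-0.0447 -0.0979] z 0.1069 down [ 0.e+00  2.e-04 -1.e+00] F local [ 0.11 -0.11] 0.51 t 5.0
red [np.int32(1766) np.int32(300) np.int32(249) np.int32(54) np.int32(40)] at top z [-0.0455 -0.0791] joint? 0.0209 | at panel z [-0.0455 -0.0907]
red [np.int32(55) np.int32(273) np.int32(285) np.int32(13) np.int32(5)] at top z [-0.0662 -0.0873] joint? 0.0127 | at panel z [-0.0706 -0.1008]
force: [0.2, -0.3, 0.2]
local [-0.0447 -0.097 ] z 0.1069 down [-1.e-04  1.e-04 -1.e+00] F local [ 0.24 -0.23] 0.18 t 5.25
red [np.int32(1816) np.int32(299) np.int32(238) np.int32(56) np.int32(40)] at top z [-0.0456 -0.0732] joint? 0.0268 | at panel z [-0.0456 -0.0838]
red [np.int32(64) np.int32(273) np.int32(286) np.int32(13) np.int32(6)] at top z [-0.0662 -0.0871] joint? 0.0129 | at panel z [-0.0706 -0.1007]
```

Click 1: the lever jumped ahead at tool y −0.097 (about −0.0975 expected), so the model holds. On to the second hump.

```bash
echo '[[0, 0.003, 0, 0, 0], [0, 0.003, 0, 0, 0], [0, 0.002, 0, 0, 0], [0, 0.001, 0, 0, 0], [0, 0.001, 0, 0, 0], [0, 0.001, 0, 0, 0], [0, 0, 0, 0, 0]]' > mv.in && python3 -m inch mv.in | egrep '^force'; python3 -c "
from h import *
where(); lever()" | egrep 'local|joint' | head -2; echo '[[0, 0.001, 0, 0, 0], [0, 0.001, 0, 0, 0], [0, 0, 0, 0, 0]]' > mv.in && python3 -m inch mv.in | egrep '^force'; python3 -c "
from h import *
where(); lever()" | egrep 'local|joint'| head -2; echo '[[0, 0.001, 0, 0, 0], [0, 0.001, 0, 0, 0], [0, 0, 0, 0, 0]]' > mv.in && python3 -m inch mv.in | egrep '^force'; python3 -c "
from h import *
where(); lever()" | egrep 'local|joint'| head -2
```

```text
force: [-1.2, -4.0, -0.2]
local [-0.0447 -0.0867] z 0.107 down [-2.0e-04 -1.3e-03 -1.0e+00] F local [-0.3  -4.15] -0.22 t 6.0
red [np.int32(1725) np.int32(300) np.int32(249) np.int32(55) np.int32(41)] at top z [-0.0456 -0.0683] joint? 0.0317 | at panel z [-0.0456 -0.0801]
force: [0.2, 0.6, -0.1]
local [-0.0448 -0.0835] z 0.1069 down [ 2.e-04  8.e-04 -1.e+00] F local [0.06 0.66] -0.08 t 6.35
red [np.int32(1793) np.int32(300) np.int32(249) np.int32(55) np.int32(41)] at top z [-0.0456 -0.0649] joint? 0.0351 | at panel z [-0.0456 -0.0766]
force: [0.1, 0.2, 0.2]
local [-0.0448 -0.0817] z 0.1069 down [-0.e+00  4.e-04 -1.e+00] F local [0.05 0.26] 0.22 t 6.7
red [np.int32(1774) np.int32(300) np.int32(248) np.int32(55) np.int32(41)] at top z [-0.0456 -0.0628] joint? 0.0372 | at panel z [-0.0456 -0.0744]
```

```bash
echo '[[0, 0.001, 0, 0, 0], [0, 0, 0, 0, 0]]' > mv.in && python3 -m inch mv.in | egrep '^force'; python3 -c "
from h import *
where(); lever('pics/w3.png')" | egrep 'local|joint' | head -2
```

```text
force: [-0.7, 0.8, 0.1]
local [-0.0448 -0.0809] z 0.1069 down [ 0.e+00  2.e-04 -1.e+00] F local [-0.84  0.66] 0.07 t 6.95
red [np.int32(1794) np.int32(300) np.int32(238) np.int32(55) np.int32(40)] at top z [-0.0455 -0.0572] joint? 0.0428 | at panel z [-0.0455 -0.0678]
```

Click 2: the reading of 0.0428 less the 0.0028 bias seen at click 1 gives 0.040. Now the third hump.

```bash
echo '[[0, 0.003, 0, 0, 0], [0, 0.003, 0, 0, 0], [0, 0.002, 0, 0, 0], [0, 0.001, 0, 0, 0], [0, 0.001, 0, 0, 0], [0, 0.001, 0, 0, 0], [0, 0.001, 0, 0, 0], [0, 0.001, 0, 0, 0], [0, 0, 0, 0, 0]]' > mv.in && python3 -m inch mv.in | egrep '^force'; python3 -c "
from h import *
where(); lever()" | egrep 'local|joint' | head -2; echo '[[0, 0.001, 0, 0, 0], [0, 0.001, 0, 0, 0], [0, 0, 0, 0, 0]]' > mv.in && python3 -m inch mv.in | egrep '^force'; python3 -c "
from h import *
where(); lever()" | egrep 'local|joint'| head -2
```

```text
force: [1.3, -1.4, -0.1]
local [-0.0448 -0.068 ] z 0.107 down [ 2.e-04 -0.e+00 -1.e+00] F local [ 1.53 -1.08] -0.12 t 7.9
red [np.int32(1740) np.int32(300) np.int32(249) np.int32(55) np.int32(41)] at top z [-0.0454 -0.0496] joint? 0.0504 | at panel z [-0.0453 -0.0614]
force: [0.2, 0.4, -0.6]
local [-0.0449 -0.0657] z 0.1069 down [ 0.e+00  6.e-04 -1.e+00] F local [0.08 0.48] -0.55 t 8.25
red [np.int32(1783) np.int32(301) np.int32(248) np.int32(54) np.int32(41)] at top z [-0.0455 -0.0466] joint? 0.0534 | at panel z [-0.0454 -0.0582]
```

```bash
echo '[[0, 0.001, 0, 0, 0], [0, 0, 0, 0, 0]]' > mv.in && python3 -m inch mv.in | egrep '^force'; python3 -c "
from h import *
where(); lever('pics/w4.png')" | egrep 'local|joint' | head -2
```

```text
force: [-0.6, -0.8, -0.4]
local [-0.0449 -0.0649] z 0.1069 down [-1.e-04  3.e-04 -1.e+00] F local [-0.44 -0.92] -0.44 t 8.5
red [np.int32(1811) np.int32(300) np.int32(238) np.int32(56) np.int32(40)] at top z [-0.0455 -0.0412] joint? 0.0588 | at panel z [-0.0454 -0.0518]
```

Click 3: 0.0588 − 0.0028 = 0.056. I'll back off, rise, and check the lever and the button's surroundings.

```bash
echo '[[0, -0.005, 0, 0, 0], [0, -0.01, 0, 0, 0], [0, -0.005, 0, 0, 0], [0, 0, 0, -0.03, 0], [0, 0, 0, -0.03, 0], [0, 0, 0, 0, 0], [0, 0, 0, 0, 0]]' > mv.in && python3 -m inch mv.in | egrep '^force'
python3 - <<'E'
from h import *
where([-.048,.085],.126); lever('pics/w5.png')
from plant import read_camera
c=read_camera("top"); 
for y in np.arange(.055,.116,.004):
    w=RE@[-.048,y]+C; u,v=proj(c,[*w,.085]).round().astype(int); d=c["depth"][v,u]
    p=c["R"].T@(np.array([(u-c["cx"])/c["fx"]*d,(v-c["cy"])/c["fy"]*d,d])-c["t"]); print(round(y,3),p[2].round(4),c["image"][v,u])
E
```

```text
force: [-0.3, -0.2, -0.9]
local [-0.0441 -0.0857] z 0.1676 down [ 1.8e-03 -8.0e-04 -1.0e+00] F local [-0.22 -0.21] -0.87 t 9.25
turn about tool z so x is along +y 0.0037
tool delta [ 0.1707 -0.0033  0.0416]
red [np.int32(879) np.int32(306) np.int32(180) np.int32(41) np.int32(26)] at top z [-0.0455 -0.0434] joint? 0.0566 | at panel z [-0.0456 -0.0481]
red [np.int32(36) np.int32(284) np.int32(267) np.int32(10) np.int32(4)] at top z [-0.0674 -0.0889] joint? 0.0111 | at panel z [-0.0708 -0.1005]
0.055 0.0778 [77 78 75]
0.059 0.0812 [76 74 73]
0.063 0.0796 [45 51 47]
0.067 0.0921 [37 37 32]
0.071 0.0896 [24 27 25]
0.075 0.0995 [38 97 53]
0.079 0.0969 [ 46 105  59]
0.083 1.1501 [ 45 104  56]
0.087 0.1004 [ 48 107  60]
0.091 0.0948 [ 47 107  60]
0.095 0.0972 [ 44 106  60]
0.099 0.0855 [36 54 38]
0.103 0.0897 [40 40 39]
0.107 0.0753 [49 49 47]
0.111 0.0791 [78 79 75]
0.115 0.0772 [81 80 77]
```

View pics/w5.png

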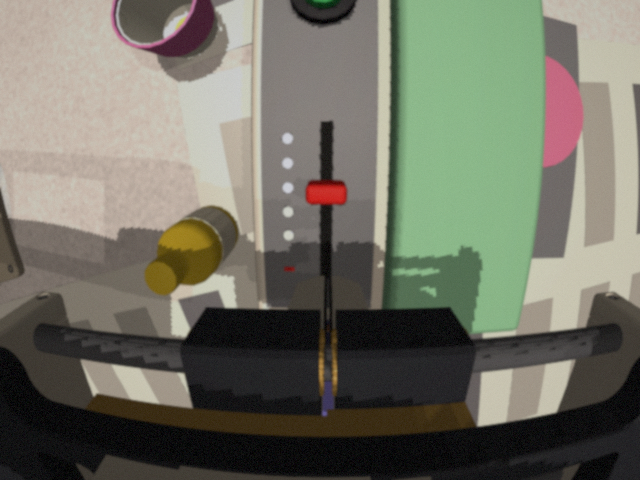

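The lever at (327,192) is level with the third dot. The button housing is at about z 0.089, just under the fully pressed cap top. Moving above the button.

```bash
echo '[[0, 0.02, 0, 0, 0], [0, 0.04, -0.001, 0, 0], [0, 0.04, -0.001, 0, 0], [0, 0.04, -0.001, 0, 0], [0, 0.03, 0, 0, 0], [0, 0, 0, 0.02, 0], [0, 0, 0, 0.02, 0], [0, 0, 0, 0, 0], [0, 0, 0, 0, 0]]' > mv.in && python3 -m inch mv.in | egrep '^force'; python3 -c "
from h import *
where([-.048,.085],.110)"
```

```text
force: [-0.2, 0.2, 0.2]
local [-0.0495  0.0846] z 0.1258 down [-3.e-03  1.e-04 -1.e+00] F local [-0.21  0.21] 0.19 t 10.25
turn about tool z so x is along +y 0.0042
tool delta [0.0004 0.0016 0.0158]
```

```bash
echo '[[0, 0, 0.001, 0.004, 0], [0, 0, 0, 0.004, 0], [0, 0, 0, 0.002, 0], [0, 0, 0, 0.002, 0], [0, 0, 0, 0.001, 0], [0, 0, 0, 0, 0]]' > mv.in && python3 -m inch mv.in | egrep '^force|pos'; echo '[[0, 0, 0, 0.001, 0], [0, 0, 0, 0.001, 0], [0, 0, 0, 0, 0], [0, 0, 0, 0, 0]]' > mv.in && python3 -m inch mv.in | egrep '^force|pos';  echo '[[0, 0, 0, 0.001, 0], [0, 0, 0, 0, 0], [0, 0, 0, 0, 0]]' > mv.in && python3 -m inch mv.in | egrep '^force|pos'
```

```text
tool_pos: [0.5032, 0.0371, 0.1142]
force: [0.2, -1.2, 2.5]
tool_pos: [0.5032, 0.0371, 0.1121]
force: [-0.2, -2.6, 3.9]
tool_pos: [0.5032, 0.0371, 0.1111]
force: [0.1, -1.0, 3.8]
```

```bash
for i in 1; do echo '[[0, 0, 0, 0.001, 0], [0, 0, 0, 0, 0], [0, 0, 0, 0, 0]]' > mv.in && python3 -m inch mv.in | egrep '^force|pos'; echo '[[0, 0, 0, 0.001, 0], [0, 0, 0, 0, 0], [0, 0, 0, 0, 0]]' > mv.in && python3 -m inch mv.in | egrep '^force|pos'; done
```

```text
tool_pos: [0.5032, 0.0371, 0.1101]
force: [-0.9, -2.5, 5.6]
tool_pos: [0.5033, 0.0371, 0.11]
force: [-4.1, -2.5, 12.4]
```

```bash
echo '[[0, 0, 0, 0.001, 0], [0, 0, 0, 0, 0], [0, 0, 0, 0, 0], [0, 0, 0, 0, 0]]' > mv.in && python3 -m inch mv.in | egrep '^force|pos'; echo '[[0, 0, 0, -0.005, 0], [0, 0, 0, -0.01, 0], [0, 0, 0, -0.03, 0], [0, 0, 0, -0.04, 0], [0, 0, 0, -0.04, 0], [0, -0.03, 0, 0, 0], [0, -0.05, 0, 0, 0], [0, -0.03, 0, 0, 0], [0, 0, 0, 0, 0], [0, 0, 0, 0, 0], [0, 0, 0, 0, 0]]' > mv.in && python3 -m inch mv.in
python3 - <<'E'
from h import *
where(); lever('pics/w6.png')
E
```

```text
tool_pos: [0.5033, 0.0371, 0.1098]
force: [-8.4, -2.9, 19.3]
t: 13.65
tool_pos: [0.4794, -0.0692, 0.2327]
orientation: [-2.447, -1.969, -0.0]
force: [0.9, -0.2, 0.1]
opening: 0.0004
gripper_force: 0.0
local [-0.0473 -0.0241] z 0.2327 down [-5.e-04  9.e-04 -1.e+00] F local [ 0.96 -0.03] 0.05 t 13.65
turn about tool z so x is along +y 0.0049
red [np.int32(482) np.int32(316) np.int32(246) np.int32(30) np.int32(22)] at top z [-0.0454 -0.0414] joint? 0.0586 | at panel z [-0.045  -0.0519]
```

View pics/w6.png

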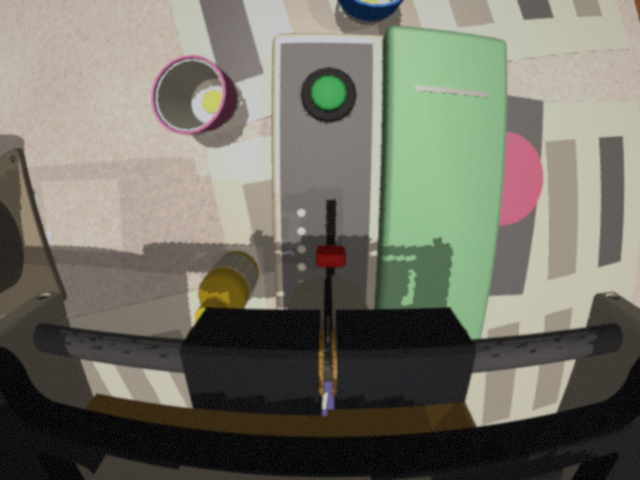

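The lever at (330,256) is still at the third dot, the button at (329,92) has sprung back, and the arm is clear. The press hit a hard stop at tool z 0.110, exactly the 6 mm of travel.

```bash
python3 -c "
from plant import robot
print(robot.close_job())"
```

```text
the job is handed in; nothing more can be done
None
```

I pushed the lever to the third click and left it there, then pressed the green button down to its stop and released it, keeping clear of the bystanders; the job is handed in at about 13.7 s, with no verdict returned.

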